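Load the collars into a mould jig and hold its cover at 60 degrees

ROBOT

A 6-joint arm with a two-finger parallel gripper is mounted at the origin on the work surface. World frame = base frame: x ahead of the robot, y to its left, z up, the work surface at z = 0. Lengths are in m, angles in degrees, forces in N, time in s.
With the tool pointing down it reaches from about 0.375 to 0.975 m from the base axis. Payload 3.8 kg.
Tool frame: the origin (TCP) lies midway between the tips of the shut fingers; the grasp point (between the pads) lies 19 mm behind it; z points along the fingers, y is the line along which they close (so a half turn about z gives the same grasp; the last joint's range is limited). The gripper opens to 85 mm and grips with 20 to 120 N. Pads are 22 mm wide; open, the fingers measure 114 mm over their backs; the gripper's body (76 mm by 85 mm) begins 54 mm behind the grasp point. The pads swing forward as they close: fully open they stand 13 mm farther back than shut.
Start: joints at [62.573, 15.12, 91.902, -0, 72.978, -2.114], TCP at [0.289, 0.61, 0.231] pointing down, gripper open.
Joint ranges: [-150.88, 150.88], [-54.13, 125.18], [17.81, 147.31], [-75.09, 255.09], [0, 152.58], [-146.25, 146.25]. Speed limits (degrees/s): [147.25, 147.25, 180, 180, 180, 180].

INTERFACE

Orientations are given as [roll, pitch, yaw] about the fixed x, y, z axes, in that order (R = Rz(yaw) Ry(pitch) Rx(roll)).
In Python, from cell import env gives the robot as it stands.
- The arm moves only by the tool apply_moves, never from a script. Its argument "motion" is a list that holds one entry, the list of rows, each a list of 7 numbers: the shift along the tool's x, y, z in units of 40 mm (1.0 is 40 mm), then the turn, a rotation vector about the tool's x, y, z in units of 0.08 rad (1.0 is 0.08 rad), then the opening, from 0 (shut) to 1 (fully open). In form: [[[dx, dy, dz, rx, ry, rz, jaw], ...]]. A call has 1 to 20 rows; each row shifts and turns the commanded pose from where the row before left it, along the tool's axes as they then stand; what a row does not reach is not made up. A row lasts 1/8 s, in which the tool goes at most 62.5 mm and 10.7 degrees, less where a joint would pass 70% of its speed; a pose out of reach is approached as far as the arm can. A call with a number of a shift or a turn outside -1 to 1 is refused whole. A call with a gripper value outside its range is refused whole. The fingers move at their own pace and stop on an object; "newtons" is the grip in N (left out, the last holds). Time passes only in rows, so rows that do not move let the fingers close. It gives the time, the measured TCP pose, the force, the opening and the grip force at its end, in the units of the state.
- env.sense(): the state, without advancing time (a new reading comes with each control period).
- env.snapshot(name): name is "side" or "top" or "wrist"; returns a dict with "pixels" (420x560x3 uint8, blue, green, red), "fx", "fy", "cx", "cy" (pixels), "extrinsics" (4x4, takes a point from world to camera coordinates); the wrist camera has in their place "hand_eye" (4x4, takes a point from camera to tool coordinates, whose origin is the TCP and whose axes are the flange's). Camera axes: x right, y up, looking along -z (the intrinsics and any distortion apply to the point x, -y, -z); pixel columns grow to the right and rows downward; lengths in m; the calibration is good to about 2 mm. The wrist camera is an equidistant fisheye: a pixel r from the principal point sees the ray r / f radians off the axis. A picture is of the moment at which its call begins: read the wrist's pose just before it. There is no depth.
- env.finish_job(): hands the job in; it is judged then, once.
The state is a dict: "clock": time; "joint_positions": joint angles; "qvel": joint speeds; "tau": joint torques, N m; "eef_pos": TCP position; "orientation": TCP orientation; "ft_force": force on the tool from outside, world axes, zero at the start; "torque": the same for the moment, N m; "opening": opening from 0.0 (shut) to 1.0 (fully open); "grip_force": force on a finger pad.
Only numpy, scipy, OpenCV 4.12 (cv2) and the standard library are available. Lean on these libraries where they do the work, as an engineer would, in place of code of your own. Each camera call takes 0.05 s, during which the arm holds its last target. There are 200 camera calls.

TASK

Load the mould jig: thread the wide white collar and then the narrow terracotta collar down the brass post, each fully home, and let go of them. Then take the plaster cover, which leans open behind the post, bring it down until it stands open 60 degrees from shut, and finish while still holding it there with the gripper, because it would fall shut if let go. Never let the cover drop shut, let nothing but the gripper carry it, and leave everything else on the bench where it is.

Things in the scene. Friction and masses are not known exactly. Their poses are not given: they have to be found in the camera images.
- jig: fixed mould jig: wood base 200 x 150 x 18, dark grey bed 130 x 130 on it, top 30 above the bench; brass post amid the bed. Two hinge cheeks at the rear corners (x 89, y +-66, to 100 high), two wooden rests at the front corners (x -83, y +-66, to 79 high); its sides are open. Origin on the bench under the post; x points from post to hinge, away from the robot, y along the hinge, z up
- post_foot (a point): foot of the brass post, on its axis at the top of the grey bed (30 above the bench); the post is 16 across and 50 high with a tapered tip; axes as the jig's
- post_top (a point): tip of the brass post, 50 above post_foot
- cover_hinge (a point): middle of the cover's hinge line, 85 behind the post (jig +x), 90 above the bench; axes as the jig's
- cover (a joint): cover angle, rad: 0 shut (level, from the hinge to jig -x over the post), 1.047 = 60 degrees open, 1.571 upright, 1.95 leaning back on its stop, where it comes to rest at the start. The hinge is almost free: below 1.57 the cover falls shut, above it falls back open. Plaster panel 134 long from the hinge, 116 wide, 18 thick, about 0.5 kg
- cover_bar (a point): middle of the blue round grab bar at the cover's free edge: 12 thick, 96 long, along jig y, 170 from the hinge line, 30 clear of the panel, held by an arm at each end. It can be pinched across from above at any tilt and pivots between the fingers. At cover angle a it lies at jig x = 85 - 170 cos a, height 90 + 170 sin a above the bench
- wide_collar: loose white ceramic ring lying flat: 58 outside, bore 20, 20 high; origin at the centre of its underside; about 0.09 kg. Goes on the post first
- wide_mid (a point): centre of the wide collar, 10 above its underside
- narrow_collar: loose terracotta ring lying flat: 42 outside, bore 20, 20 high; origin at the centre of its underside; about 0.05 kg. Goes on the post second, on top of the wide one
- narrow_mid (a point): centre of the narrow collar, 10 above its underside
- banded_mould: loose bystander: closed plaster mould block, 100 x 85 x 80, with a black band; origin under its centre
- glaze_jar: loose bystander: jar with a blue cap, 66 across, 100 high; origin under its centre
- bowl: loose bystander: white bowl, 120 across, 50 high; origin under its centre
- mug: loose bystander: terracotta mug, 76 across, 90 high; origin under its centre
- spatula: loose bystander: spatula lying flat along its own x axis
- brush: loose bystander: brush lying flat along its own x axis
- wedge: loose bystander: small light wood block, 35 x 50 x 20; origin under its centre
Mind the look-alikes: they are no part of the job. Leave any green or purple look-alike of the narrow_collar alone.

How it is judged:
By the outcome, as a careful person would: the job done as asked, in the order asked, and still so for the second after the job is handed in, while the arm keeps its last pose, push and grip.
It also fails if it takes over 72 s, if anything falls off the work surface, if the arm or the gripper's body presses on something with over 40 N, if the wrist force passes 120 N, or if a joint passes its speed limit or range.

## Working session

There is one attempt and no reset: what is moved stays moved. The work goes in short steps, Python scripts to look and compute and a tool call to move; the robot and the scene stay as the last step left them, time stands still between calls to the robot, and variables do not carry over. Pictures are saved under pics/ and viewed, at most 10 in all, crops included, and the job is handed in when it is done.

Besides the shell and the picture viewer there is one more tool, called after "Request:" as a command line: name --argument value ..., lists and objects as JSON in quotes. apply_moves: Moves the arm, as the interface text tells. Its arguments: {"type":"object","properties":{"motion":{"type":"array","items":{"type":"array","items":{"type":"array","items":{"type":"number","minimum":-1,"maximum":1}}}},"newtons":{"type":"number"}},"required":["motion"]}

```bash
mkdir -p pics; ls; cat > h.py <<'E'
import numpy as np, cv2, json
from cell import env
from scipy.spatial.transform import Rotation as R
def snap(n,f):
    s=env.snapshot(n); cv2.imwrite('pics/'+f,s['pixels']); 
    return s
def ray(s,u,v,T=None):
    # returns origin, dir in world
    x=(u-s['cx'])/s['fx']; y=(v-s['cy'])/s['fy']
    if 'extrinsics' in s:
        E=np.array(s['extrinsics']); d=np.array([x,-y,-1.]); 
        o=-E[:3,:3].T@E[:3,3]; return o,E[:3,:3].T@d
    th=np.hypot(x,y); k=np.sin(th)/max(th,1e-9)
    d=np.array([x*k,-y*k,-np.cos(th)]); H=T@np.array(s['hand_eye'])
    return H[:3,3],H[:3,:3]@d
def atz(s,u,v,z,T=None):
    o,d=ray(s,u,v,T); return o+d*(z-o[2])/d[2]
def proj(s,p):
    E=np.array(s['extrinsics']); c=E[:3,:3]@p+E[:3,3]
    return s['cx']+s['fx']*c[0]/-c[2], s['cy']+s['fy']*-c[1]/-c[2]
def tool():
    q=env.sense(); T=np.eye(4); T[:3,:3]=R.from_euler('xyz',q['orientation'],degrees=True).as_matrix(); T[:3,3]=q['eef_pos']; return T
E
python3 - <<'E'
from h import *
print(env.sense())
for n in('top','side','wrist'):
    s=snap(n,n+'0.png'); print({k:(np.round(v,4).tolist()) for k,v in s.items() if k!='pixels'})
E
```

```text
pics
{'clock': 0.0, 'joint_positions': array([ 6.25719621e+01,  1.51701896e+01,  9.19833812e+01,  2.16303624e-03,
        7.29763339e+01, -2.11450673e+00]), 'qvel': array([ 0.05192879, -0.00694308,  0.00367829,  0.06276306,  0.00813445,
        0.00440029]), 'tau': array([ 1.88696422e-04, -5.15109873e+01, -3.67322695e+01, -9.68697327e-05,
        1.26887381e-02, -1.33928367e-06]), 'eef_pos': array([0.28826163, 0.60953079, 0.22992984]), 'orientation': array([-1.79870260e+02, -6.85846847e-03,  1.54685825e+02]), 'ft_force': array([-0.55739992, -0.48831457, -0.11909426]), 'torque': array([-0.01528419,  0.01335247, -0.00193131]), 'grip_force': 0.0, 'opening': 1.0009792450165076}
{'fx': 384.1562, 'fy': 384.1562, 'cx': 287.5764, 'cy': 207.2144, 'extrinsics': [[0.0204, -0.9996, 0.0206, -0.0393], [0.9985, 0.0214, 0.0498, -0.5303], [-0.0502, 0.0195, 0.9985, -1.0882], [0.0, 0.0, 0.0, 1.0]]}
{'fx': 529.5019, 'fy': 529.5019, 'cx': 277.762, 'cy': 210.285, 'extrinsics': [[-0.9665, -0.256, 0.0205, 0.5137], [0.1604, -0.5394, 0.8267, -0.1464], [-0.2006, 0.8022, 0.5623, -1.3175], [0.0, 0.0, 0.0, 1.0]]}
{'fx': 325.1923, 'fy': 325.1923, 'cx': 280.2568, 'cy': 207.0132, 'hand_eye': [[-0.0003, 0.9618, 0.2739, 0.0703], [1.0, 0.0003, -0.0002, 0.0], [-0.0002, 0.2739, -0.9618, -0.1425], [0.0, 0.0, 0.0, 1.0]]}
```

View pics/top0.png

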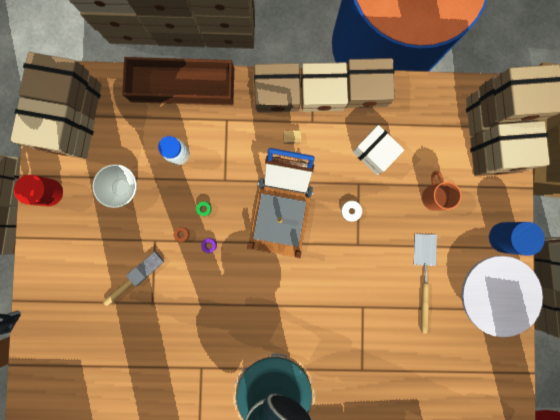

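View pics/side0.png

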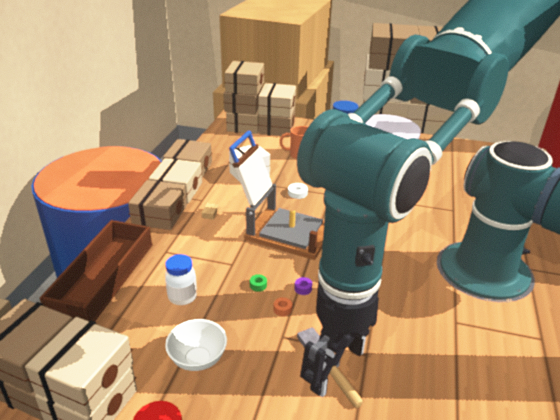

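Top view: candidates for the wide collar are the white ring (351,211) only (bowl (115,186) and lid (503,296) are bigger). For the narrow collar they are the terracotta ring (181,234), green (204,209) and purple (209,245) look-alikes, and the terracotta mug (441,196). I choose (351,211) and (181,234), and check both with the jig in one crop.

```bash
python3 - <<'E'
from h import *
i=cv2.imread('pics/top0.png')[140:270,165:375]
cv2.imwrite('pics/c1.png',cv2.resize(i,None,fx=3.8,fy=3.8,interpolation=cv2.INTER_CUBIC))
E
```

```text
(no output)
```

View pics/c1.png

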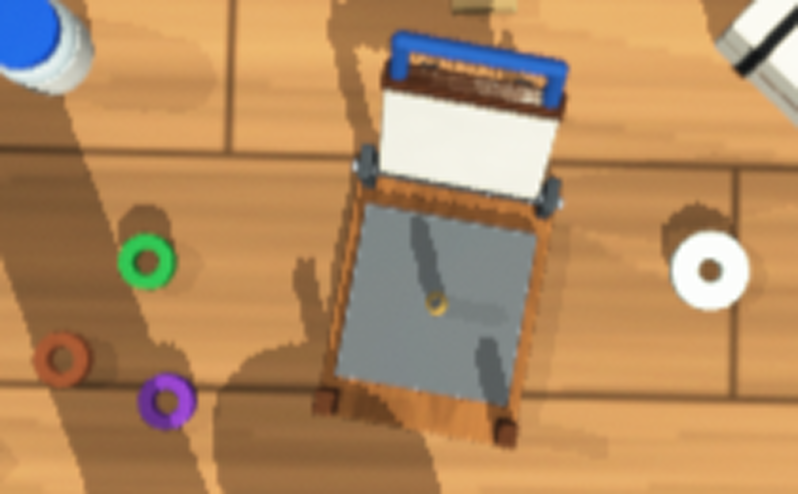

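The crop shows the white ring at (710,270), the terracotta ring at (63,360), purple at (167,402), green at (147,262), the post tip at (436,303), bed corners at (367,205), (538,235), (510,405), (336,377) and the blue bar ends at (398,40) and (563,70).

```bash
python3 - <<'E'
from h import *
s=env.snapshot('top')
f=lambda u,v,z:atz(s,(u+.5)/3.8-.5+165,(v+.5)/3.8-.5+140,z)
for n,u,v,z in [('white',710,270,.02),('terra',63,360,.02),('purple',167,402,.02),('green',147,262,.02),('tip',436,303,.08)]: print(n,f(u,v,z).round(4))
c=[f(u,v,.03) for u,v in [(367,205),(538,235),(510,405),(336,377)]]
print(np.round(c,4),np.mean(c,0).round(4))
x=c[0]+c[1]-c[2]-c[3]; y=c[0]+c[3]-c[1]-c[2]
print(np.degrees([np.arctan2(x[1],x[0]),np.arctan2(-y[0],y[1])]),np.linalg.norm(x)/2,np.linalg.norm(y)/2)
zb=.09+.17*np.sin(1.95);b=[f(398,40,zb),f(563,70,zb)]; print(np.round(b,4)); d=b[0]-b[1];print(np.degrees(np.arctan2(-d[0],d[1])))
T=tool();w=env.snapshot('wrist')
E
```

```text
white [ 0.5247 -0.211   0.02  ]
terra [0.4474 0.2709 0.02  ]
purple [0.4178 0.1929 0.02  ]
green [0.5217 0.211  0.02  ]
tip [ 0.4945 -0.0055  0.08  ]
[[ 0.5671  0.0474  0.03  ]
 [ 0.5476 -0.0803  0.03  ]
 [ 0.421  -0.0618  0.03  ]
 [ 0.4392  0.0673  0.03  ]] [ 0.4937 -0.0068  0.03  ]
[-8.56126965 -8.35239621] 0.12868802418191275 0.12977515356064645
[[ 0.6481  0.0204  0.2479]
 [ 0.6324 -0.0787  0.2479]]
-8.997124181283327
```

```bash
cat >> h.py <<'E'
def plan(x,y,z,yaw):
    """yaw first (units), then shift in the turned tool frame (units of 40 mm)"""
    q=env.sense(); dy=(yaw-q['orientation'][2]+180)%360-180
    Rt=R.from_euler('xyz',[180,0,yaw],degrees=True).as_matrix()
    print('rz',round(-np.radians(dy)/.08,3),'shift',np.round(Rt.T@(np.array([x,y,z])-q['eef_pos'])/.04,3))
E
python3 -c "
from h import *
plan(.5247,-.211,.18,171.5)"
```

```text
rz -3.668 shift [ -8.875 -19.423   1.265]
```

Request:
apply_moves --motion '[[[0,0,0,0,0,-0.917,1],[0,0,0,0,0,-0.917,1],[0,0,0,0,0,-0.917,1],[0,0,0,0,0,-0.917,1],[-0.444,-0.971,0,0,0,0,1],[-0.444,-0.971,0,0,0,0,1],[-0.444,-0.971,0,0,0,0,1],[-0.444,-0.971,0,0,0,0,1],[-0.444,-0.971,0,0,0,0,1],[-0.444,-0.971,0,0,0,0,1],[-0.444,-0.971,0,0,0,0,1],[-0.444,-0.971,0,0,0,0,1],[-0.444,-0.971,0,0,0,0,1],[-0.444,-0.971,0,0,0,0,1],[-0.444,-0.971,0,0,0,0,1],[-0.444,-0.971,0,0,0,0,1],[-0.444,-0.971,0,0,0,0,1],[-0.444,-0.971,0,0,0,0,1],[-0.444,-0.971,0,0,0,0,1],[-0.444,-0.971,0,0,0,0,1]]]'

```text
clock: 2.75
eef_pos: [0.478, -0.0478, 0.2314]
orientation: [180.0, 0.0, 171.5]
ft_force: [0.5, 0.2, 0.0]
opening: 1.007
grip_force: 0.0
```

Request:
apply_moves --motion '[[[-0.444,-0.971,0.3,0,0,0,1],[-0.444,-0.971,0.3,0,0,0,1],[-0.444,-0.971,0.3,0,0,0,1],[-0.444,-0.971,0.365,0,0,0,1],[0,0,0,0,0,0,1],[0,0,0,0,0,0,1]]]'

```text
clock: 3.5
eef_pos: [0.5248, -0.2103, 0.1805]
orientation: [180.0, -0.0, 171.5]
ft_force: [-0.1, 0.1, 0.2]
opening: 0.999
grip_force: 0.0
```

```bash
python3 - <<'E'
from h import *
T=tool(); s=snap('wrist','w1.png'); q=env.sense();print(q['eef_pos'],q['orientation'],q['ft_force'])
np.save('T1.npy',T)
E
```

```text
[ 0.52492248 -0.20993688  0.18082286] [ 1.79974028e+02 -9.47210414e-03  1.71507573e+02] [0.13853215 1.03040556 0.41363672]
```

View pics/w1.png

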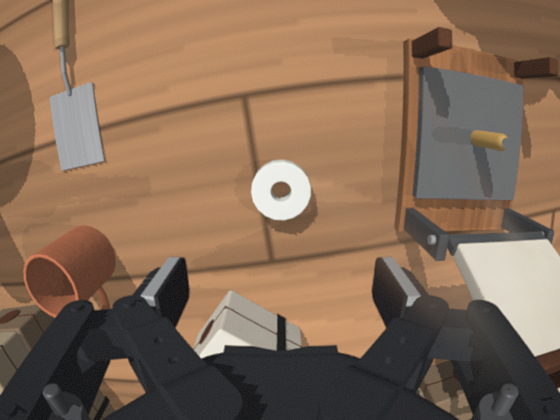

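The wrist view shows the white ring centred at (281,190), with the post foot near (474,138) and its tip near (505,141).

```bash
python3 - <<'E'
from h import *
T=np.load('T1.npy'); s=env.snapshot('wrist')
i=s['pixels'].astype(int)[150:235,240:325]; m=((i.min(2)>150)).astype(np.uint8)
c,_=cv2.findContours(m,cv2.RETR_EXTERNAL,cv2.CHAIN_APPROX_NONE); c=max(c,key=cv2.contourArea); e=cv2.fitEllipse(c); print(e[0][0]+240,e[0][1]+150,e[1])
p=atz(s,e[0][0]+240,e[0][1]+150,.012,T);print('white',p)
print(atz(s,281,190,.02,T)); print('foot',atz(s,474,138.5,.03,T),'tip',atz(s,504,141,.08,T))
plan(.5247,-.211,.0,171.5)
E
```

```text
280.05434799194336 189.42301559448242 (58.58345031738281, 59.51475143432617)
white [ 0.52498428 -0.21008282  0.012     ]
[ 0.52388787 -0.20900603  0.02      ]
foot [ 0.49547547 -0.00652531  0.03      ] tip [ 0.49313537 -0.00525564  0.08      ]
rz 0.01 shift [ 0.005 -0.032  4.528]
```

Request:
apply_moves --motion '[[[0,0,0.9,0,0,0,0.85],[0,0,0.9,0,0,0,0.85],[0,0,0.9,0,0,0,0.85],[0,0,0.9,0,0,0,0.85],[0,0,0.5,0,0,0,0.85],[0,0,0.3,0,0,0,0.85],[0,0,0.12,0,0,0,0.85],[0,0,0,0,0,0,0.85]]]' --newtons 30

```text
clock: 4.6
eef_pos: [0.5256, -0.2105, 0.0005]
orientation: [-180.0, 0.1, 171.5]
ft_force: [0.9, 0.2, -0.9]
opening: 0.849
grip_force: 0.0
```

Request:
apply_moves --motion '[[[0,0,0,0,0,0,0.6],[0,0,0,0,0,0,0.5],[0,0,0,0,0,0,0.5],[0,0,0,0,0,0,0.5],[0,0,0,0,0,0,0.5]]]'

```text
clock: 5.22
eef_pos: [0.5262, -0.2111, 0.0014]
orientation: [-180.0, 0.1, 171.5]
ft_force: [-1.4, 1.0, 6.0]
opening: 0.668
grip_force: 32.2
```

Request:
apply_moves --motion '[[[0,0,-0.4,0,0,0,0.5],[0,0,-0.9,0,0,0,0.5],[0,0,-0.9,0,0,0,0.5],[0,0,-0.9,0,0,0,0.5],[0,0,0,0,0,0,0.5],[0,0,0,0,0,0,0.5]]]'

```text
clock: 5.98
eef_pos: [0.5245, -0.2104, 0.1236]
orientation: [180.0, -0.0, 171.5]
ft_force: [0.5, -0.1, -1.7]
opening: 0.67
grip_force: 32.5
```

```bash
python3 - <<'E'
from h import *
T=tool(); s=snap('wrist','w2.png'); print(T[:3,3],env.sense()['ft_force'],env.sense()['opening'])
i=cv2.imread('pics/w2.png')[100:380,140:420]; cv2.imwrite('pics/w2c.png',cv2.resize(i,None,fx=2.1,fy=2.1,interpolation=cv2.INTER_CUBIC))
plan(.4942,-.006,.125,171.5)
E
```

```text
[ 0.5245494  -0.21038909  0.12358387] [ 0.16792509 -0.96155265 -1.02067865] 0.6691440735382581
rz -0.001 shift [ 1.489  4.937 -0.06 ]
```

View pics/w2c.png

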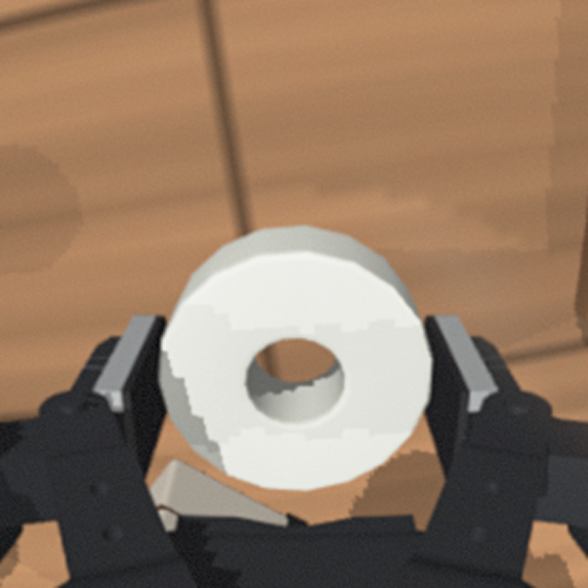

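```bash
python3 - <<'E'
from h import *
from scipy.optimize import least_squares
s=env.snapshot('wrist'); H=np.linalg.inv(np.array(s['hand_eye']))
def pr(p):
    c=H[:3,:3]@p+H[:3,3]; d=np.array([c[0],-c[1],-c[2]]); r=np.hypot(d[0],d[1]); th=np.arctan2(r,d[2])
    return s['cx']+s['fx']*th*d[0]/r, s['cy']+s['fy']*th*d[1]/r
t=np.linspace(0,2*np.pi,361)
def ext(x,y,z,r):
    q=np.array([pr(np.array([x+r*np.cos(a),y+r*np.sin(a),z])) for a in t]); return [q[:,0].min(),q[:,0].max(),q[:,1].min(),q[:,1].max()]
k=lambda a,o:(np.array(a)+.5)/2.1-.5+o
obs=np.r_[k([160,432],140),k([250,490],100),k([245,345],140),k([338,423],100)]
f=lambda p:np.r_[ext(*p,.029),ext(*p,.010)]-obs
o=least_squares(f,[0,0,-.02],diff_step=1e-3,x_scale=.01); print(o.x,o.fun.round(2))
E
```

```text
[ 0.00035048  0.00036705 -0.01641204] [-0.81  0.32  0.1   0.08  1.32 -0.85  0.41 -0.63]
```

Request:
apply_moves --motion '[[[0.15,0.5,0,0,0,0,0.5],[0.27,0.89,0,0,0,0,0.5],[0.27,0.89,0,0,0,0,0.5],[0.27,0.89,0,0,0,0,0.5],[0.27,0.89,0,0,0,0,0.5],[0.19,0.6,0,0,0,0,0.5],[0.07,0.277,0,0,0,0,0.5],[0,0,0,0,0,0,0.5],[0,0,0,0,0,0,0.5]]]'

```text
clock: 7.2
eef_pos: [0.4954, -0.0069, 0.1237]
orientation: [-180.0, -0.0, 171.5]
ft_force: [1.0, 0.1, -1.0]
opening: 0.669
grip_force: 32.6
```

```bash
python3 - <<'E'
from h import *
print(tool()[:3,3]); s=snap('wrist','w3.png')
i=cv2.imread('pics/w3.png')[170:370,180:380]; cv2.imwrite('pics/w3c.png',cv2.resize(i,None,fx=2.5,fy=2.5,interpolation=cv2.INTER_CUBIC))
plan(.4942,-.006,.125,171.5)
E
```

```text
[ 0.49536211 -0.00693867  0.12370355]
rz -0.009 shift [ 0.035  0.023 -0.03 ]
```

View pics/w3c.png

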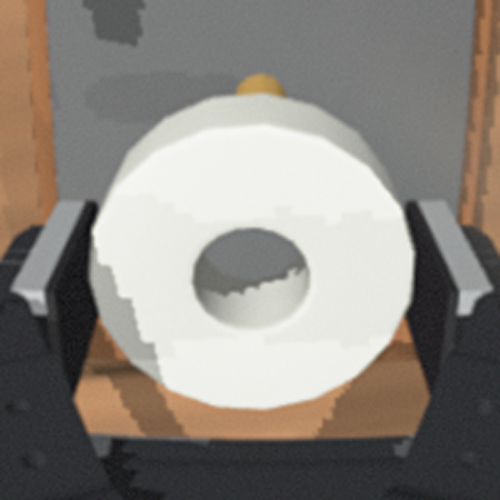

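```bash
python3 - <<'E'
from h import *
T=tool();s=env.snapshot('wrist')
p=atz(s,180+261.5/2.5-.5,170+73.5/2.5-.5,.03,T); print(p, p-.008*T[:3,0], (np.linalg.inv(T)@np.r_[p,1])[:3]*1000)
E
```

```text
[ 0.48667888 -0.00262464  0.03      ] [ 0.49459013 -0.00381297  0.02999931] [ 9.32708584  3.18164412 93.78134708]
```

```bash
python3 - <<'E'
from h import *
i=cv2.imread('pics/w3.png').astype(int)
sat=i[:,:,2]-i[:,:,0]
for v in range(197,210): 
    u=np.where(sat[v,262:310]>40)[0]+262
    print(v,u.min() if len(u) else '',u.max() if len(u) else '',end=' | ')
i=cv2.imread('pics/top0.png')
c=cv2.imread('pics/top0.png').astype(int)[210:232,268:292]; m=(c[:,:,2]-c[:,:,0]>35); vv,uu=np.where(m); print(m.sum(),uu.mean()+268,vv.mean()+210); print('\n'.join(''.join('#' if x else '.' for x in r) for r in m))
# post edges seen in first wrist picture
c=cv2.imread('pics/w1.png').astype(int)[122:156,462:516]; m=(c[:,:,2]-c[:,:,0]>45); print('\n'.join(''.join('#' if x else '.' for x in r) for r in m))
E
```

```text
197   | 198   | 199 284 284 | 200 280 287 | 201 278 289 | 202 277 290 | 203 276 291 | 204 275 292 | 205 275 292 | 206 274 293 | 207 274 293 | 208 291 293 | 209   | 24 279.5 219.70833333333334
........................
........................
........................
........................
........................
........................
........................
..........###...........
.........###.#..........
.........#...##.........
.........##.###.........
..........#####.........
..........####..........
........................
........................
........................
........................
........................
........................
........................
........................
........................
......................................................
......................................................
......................................................
......................................................
......................................................
......................................................
............................
[... 811 characters left out ...]
##########################..............
.............###########################..............
.................#######################..............
.....................###################..............
..........................###############.............
...............................###########............
...................................########...........
......................................................
......................................................
......................................................
......................................................
......................................................
......................................................
```

Request:
apply_moves --motion '[[[0.027,0.046,0,0,0,0,0.5],[0,0,0.5,0,0,0,0.5],[0,0,0.4,0,0,0,0.5],[0,0,0.1,0,0,0,0.5],[0,0,0.1,0,0,0,0.5],[0,0,0.1,0,0,0,0.5],[0,0,0.1,0,0,0,0.5],[0,0,0,0,0,0,0.5]]]'

```text
clock: 8.3
eef_pos: [0.4943, -0.0045, 0.0717]
orientation: [-180.0, -0.0, 171.5]
ft_force: [0.2, 0.1, -0.7]
opening: 0.665
grip_force: 32.6
```

Request:
apply_moves --motion '[[[0,0,0.15,0,0,0,0.5],[0,0,0.15,0,0,0,0.5],[0,0,0.15,0,0,0,0.5],[0,0,0.15,0,0,0,0.5],[0,0,0.15,0,0,0,0.5],[0,0,0,0,0,0,0.5]]]'

```text
clock: 9.05
eef_pos: [0.4939, -0.0045, 0.0411]
orientation: [-180.0, -0.1, 171.5]
ft_force: [-0.9, -0.4, -0.1]
opening: 0.67
grip_force: 32.6
```

Request:
apply_moves --motion '[[[0,0,0.1,0,0,0,0.5],[0,0,0.08,0,0,0,0.5],[0,0,0.05,0,0,0,0.5],[0,0,0.03,0,0,0,0.5],[0,0,0,0,0,0,0.5]]]'

```text
clock: 9.68
eef_pos: [0.4947, -0.0045, 0.0316]
orientation: [180.0, 0.0, 171.5]
ft_force: [0.5, -1.3, -0.9]
opening: 0.67
grip_force: 32.6
```

Free all the way; a touch further, then release and lift.

Request:
apply_moves --motion '[[[0,0,0.03,0,0,0,0.5],[0,0,0.02,0,0,0,0.5],[0,0,0,0,0,0,0.5]]]'

```text
clock: 10.05
eef_pos: [0.4948, -0.0045, 0.0314]
orientation: [-180.0, -0.0, 171.5]
ft_force: [-6.5, 1.1, 14.7]
opening: 0.666
grip_force: 33.7
```

Request:
apply_moves --motion '[[[0,0,0,0,0,0,0.75],[0,0,0,0,0,0,0.85],[0,0,0,0,0,0,0.85],[0,0,-0.3,0,0,0,0.85],[0,0,-0.8,0,0,0,0.85],[0,0,-1,0,0,0,0.85],[0,0,-1,0,0,0,0.85],[0,0,-0.6,0,0,0,0.85],[0,0,0,0,0,0,0.85],[0,0,0,0,0,0,0.85]]]'

```text
clock: 11.3
eef_pos: [0.4938, -0.0044, 0.1767]
orientation: [-180.0, -0.1, 171.5]
ft_force: [-0.3, 0.5, 0.0]
opening: 0.851
grip_force: 0.0
```

```bash
python3 - <<'E'
from h import *
T=tool();s=snap('wrist','w4.png'); print(T[:3,3])
i=s['pixels'].astype(int); m=((i.min(2)>150)).astype(np.uint8)
for c in cv2.findContours(m,cv2.RETR_EXTERNAL,cv2.CHAIN_APPROX_NONE)[0]:
    if cv2.contourArea(c)>800: e=cv2.fitEllipse(c); print(e, atz(s,*e[0],.05,T))
i=cv2.imread('pics/w4.png')[130:340,140:420]; cv2.imwrite('pics/w4c.png',cv2.resize(i,None,fx=2.5,fy=2.5,interpolation=cv2.INTER_CUBIC))
plan(.4474,.2709,.15,171.5)
E
```

```text
[ 0.49383148 -0.00444532  0.17667311]
((321.33270263671875, 334.2898864746094), (33.43782424926758, 79.19220733642578), 95.51309967041016) [0.64165261 0.01666949 0.05      ]
((236.20835876464844, 333.0585632324219), (32.682861328125, 78.5013198852539), 80.65452575683594) [ 0.62710908 -0.07011703  0.05      ]
((529.2599487304688, 304.4002990722656), (43.14924240112305, 49.921104431152344), 105.70149230957031) [0.67368188 0.28808957 0.05      ]
((280.1585693359375, 197.7120361328125), (66.0745620727539, 66.97095489501953), 3.6895158290863037) [ 0.49184716 -0.00394504  0.05      ]
rz -0.0 shift [2.155 6.637 0.651]
```

View pics/w4c.png

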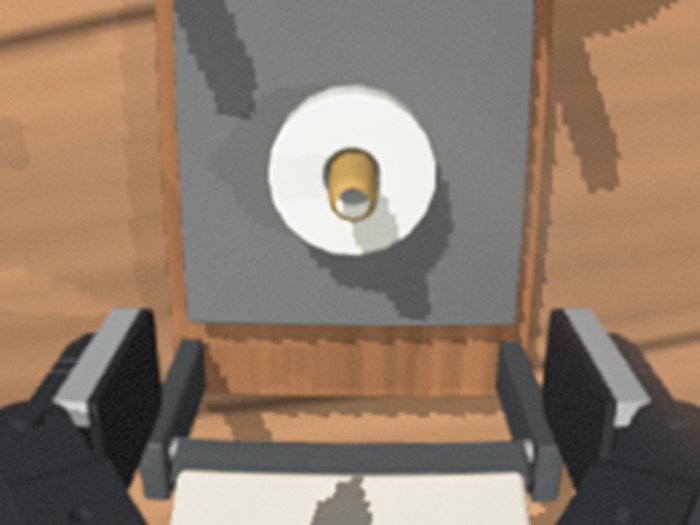

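The white collar is threaded and home on the bed, centred at crop (352,172) around the post. Next, the terracotta collar.

Request:
apply_moves --motion '[[[0.2,0.6,0,0,0,0,0.72],[0.3,0.95,0.1,0,0,0,0.72],[0.3,0.95,0.1,0,0,0,0.72],[0.3,0.95,0.15,0,0,0,0.72],[0.3,0.95,0.15,0,0,0,0.72],[0.3,0.95,0.15,0,0,0,0.72],[0.255,0.787,0,0,0,0,0.72],[0.2,0.5,0,0,0,0,0.72],[0,0,0,0,0,0,0.72],[0,0,0,0,0,0,0.72]]]'

```text
clock: 12.6
eef_pos: [0.4478, 0.27, 0.1502]
orientation: [-179.9, -0.1, 171.5]
ft_force: [0.7, -0.4, 0.2]
opening: 0.721
grip_force: 0.0
```

```bash
python3 - <<'E'
from h import *
T=tool();s=snap('wrist','w5.png'); print(T[:3,3])
i=s['pixels']; h=cv2.cvtColor(i,cv2.COLOR_BGR2HSV); 
cv2.imwrite('pics/w5c.png',cv2.resize(i[80:360,130:430],None,fx=2,fy=2,interpolation=cv2.INTER_CUBIC))
m=(((h[:,:,0]<10)|(h[:,:,0]>172))&(h[:,:,1]>140)).astype(np.uint8)
for c in cv2.findContours(m,cv2.RETR_EXTERNAL,cv2.CHAIN_APPROX_NONE)[0]:
    if cv2.contourArea(c)>300: e=cv2.fitEllipse(c); print(e, atz(s,*e[0],.012,T))
plan(.4474,.2709,.0,171.5)
E
```

```text
[0.4478274  0.27000074 0.15020497]
rz -0.005 shift [0.021 0.023 3.763]
```

View pics/w5c.png

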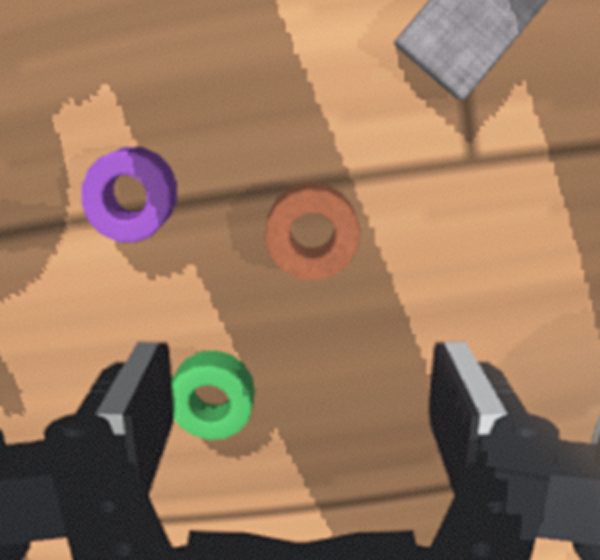

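The terracotta ring is at crop (313,233), with purple at (128,195) and green at (212,397), both clear of the finger line.

```bash
python3 - <<'E'
from h import *
T=tool();s=env.snapshot('wrist'); p=atz(s,286.3,196.3,.02,T); print(p); plan(p[0],p[1],0,171.5)
p=atz(s,286.3,195.8,.01,T); print(p)
E
```

```text
[0.44657156 0.27547952 0.02      ]
rz -0.01 shift [0.064 0.133 3.77 ]
[0.44859442 0.27535378 0.01      ]
```

Request:
apply_moves --motion '[[[0.022,0.1,0,0,0,0,0.72],[0,0,0.9,0,0,0,0.72],[0,0,0.9,0,0,0,0.72],[0,0,0.9,0,0,0,0.72],[0,0,0.55,0,0,0,0.72],[0,0,0.3,0,0,0,0.72],[0,0,0.1,0,0,0,0.72],[0,0,0,0,0,0,0.72]]]'

```text
clock: 13.7
eef_pos: [0.4489, 0.2752, 0.0061]
orientation: [180.0, 0.0, 171.5]
ft_force: [0.1, 0.4, -0.2]
opening: 0.715
grip_force: 0.0
```

Request:
apply_moves --motion '[[[0,0,0,0,0,0,0.6],[0,0,0,0,0,0,0.52],[0,0,0,0,0,0,0.44],[0,0,0,0,0,0,0.35],[0,0,0,0,0,0,0.35],[0,0,0,0,0,0,0.35]]]'

```text
clock: 14.45
eef_pos: [0.449, 0.2753, 0.0066]
orientation: [179.9, 0.1, 171.5]
ft_force: [-0.9, -0.6, 5.3]
opening: 0.474
grip_force: 30.1
```

Request:
apply_moves --motion '[[[0,0,-0.4,0,0,0,0.35],[0,0,-0.9,0,0,0,0.35],[0,0,-0.9,0,0,0,0.35],[0,0,-0.8,0,0,0,0.35],[0,0,0,0,0,0,0.35],[0,0,0,0,0,0,0.35]]]'

```text
clock: 15.2
eef_pos: [0.4478, 0.2747, 0.1252]
orientation: [-180.0, -0.0, 171.5]
ft_force: [0.0, -0.8, -1.0]
opening: 0.477
grip_force: 30.6
```

```bash
python3 - <<'E'
from h import *
T=tool();s=snap('wrist','w6.png'); print(T[:3,3],env.sense()['opening'])
i=s['pixels']
cv2.imwrite('pics/w6c.png',cv2.resize(i[200:360,180:380],None,fx=3,fy=3,interpolation=cv2.INTER_CUBIC))
plan(.4944,-.0045,.13,171.5)
E
```

```text
[0.44777153 0.2746566  0.12522681] 0.4797636116484611
rz -0.0 shift [-2.196 -6.721 -0.14 ]
```

View pics/w6c.png

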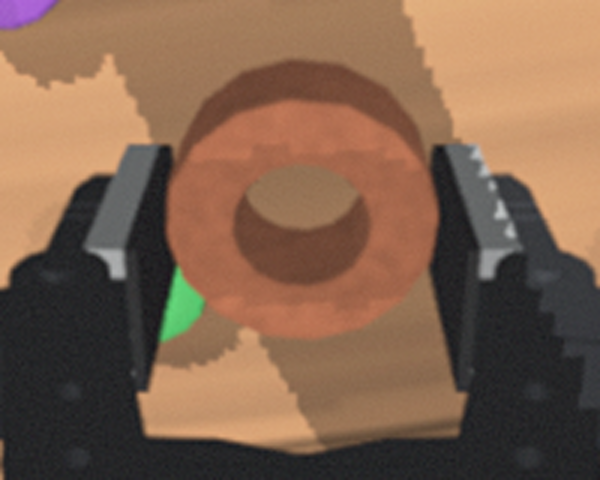

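```bash
python3 - <<'E'
from h import *
from scipy.optimize import least_squares
s=env.snapshot('wrist'); H=np.linalg.inv(np.array(s['hand_eye']))
def pr(p):
    c=H[:3,:3]@p+H[:3,3]; d=np.array([c[0],-c[1],-c[2]]); r=np.hypot(d[0],d[1]); th=np.arctan2(r,d[2])
    return s['cx']+s['fx']*th*d[0]/r, s['cy']+s['fy']*th*d[1]/r
t=np.linspace(0,2*np.pi,361)
def ext(x,y,z,r):
    q=np.array([pr(np.array([x+r*np.cos(a),y+r*np.sin(a),z])) for a in t]); return [q[:,0].min(),q[:,0].max(),q[:,1].min(),q[:,1].max()]
k=lambda a,o:(np.array(a)+.5)/3-.5+o
obs=np.r_[k([167,437],180),k([100,340],200),k([234,370],180),k([165,285],200)]
f=lambda p:np.r_[ext(*p,.021),ext(*p,.010)]-obs
o=least_squares(f,[0,0,-.02],diff_step=1e-3,x_scale=.01); print(o.x,o.fun.round(2))
E
```

```text
[-4.75112317e-05  3.17239831e-04 -9.93548035e-03] [-0.62  0.62 -0.35 -0.02  0.86 -0.86  1.02 -0.7 ]
```

Request:
apply_moves --motion '[[[-0.2,-0.6,-0.12,0,0,0,0.35],[-0.31,-0.95,0,0,0,0,0.35],[-0.31,-0.95,0,0,0,0,0.35],[-0.31,-0.95,0,0,0,0,0.35],[-0.31,-0.95,0,0,0,0,0.35],[-0.31,-0.95,0,0,0,0,0.35],[-0.23,-0.75,0,0,0,0,0.35],[-0.15,-0.45,0,0,0,0,0.35],[-0.055,-0.17,0,0,0,0,0.35],[0,0,0,0,0,0,0.35],[0,0,0,0,0,0,0.35]]]'

```text
clock: 16.68
eef_pos: [0.4946, -0.0032, 0.1298]
orientation: [180.0, -0.1, 171.5]
ft_force: [0.5, 0.1, -0.3]
opening: 0.476
grip_force: 30.6
```

```bash
python3 -c "
from h import *
for i in range(3): plan(.4943,-.0045,.13,171.5); env.snapshot('top')"
```

```text
rz 0.008 shift [ 0.001 -0.034 -0.004]
rz 0.011 shift [ 0.004 -0.036  0.001]
rz 0.013 shift [ 0.006 -0.036  0.003]
```

Request:
apply_moves --motion '[[[0.01,-0.035,0.3,0,0,0,0.35],[0,0,0.4,0,0,0,0.35],[0,0,0.3,0,0,0,0.35],[0,0,0.1,0,0,0,0.35],[0,0,0.1,0,0,0,0.35],[0,0,0.1,0,0,0,0.35],[0,0,0,0,0,0,0.35]]]'

```text
clock: 17.7
eef_pos: [0.4943, -0.0052, 0.0782]
orientation: [-180.0, -0.0, 171.5]
ft_force: [0.4, -1.0, -0.3]
opening: 0.476
grip_force: 30.6
```

Request:
apply_moves --motion '[[[0,0,0.15,0,0,0,0.35],[0,0,0.12,0,0,0,0.35],[0,0,0.1,0,0,0,0.35],[0,0,0.08,0,0,0,0.35],[0,0,0.04,0,0,0,0.35],[0,0,0,0,0,0,0.35]]]'

```text
clock: 18.45
eef_pos: [0.4943, -0.0052, 0.0586]
orientation: [-180.0, -0.0, 171.5]
ft_force: [0.0, -0.8, -0.8]
opening: 0.477
grip_force: 30.6
```

Request:
apply_moves --motion '[[[0,0,0.03,0,0,0,0.35],[0,0,0.02,0,0,0,0.35],[0,0,0,0,0,0,0.35]]]'

```text
clock: 18.82
eef_pos: [0.4944, -0.0052, 0.0567]
orientation: [-180.0, 0.0, 171.5]
ft_force: [0.6, 1.1, -0.5]
opening: 0.471
grip_force: 30.6
```

Request:
apply_moves --motion '[[[0,0,0.02,0,0,0,0.35],[0,0,0.01,0,0,0,0.35],[0,0,0,0,0,0,0.35]]]'

```text
clock: 19.2
eef_pos: [0.4945, -0.0052, 0.0566]
orientation: [-180.0, -0.0, 171.5]
ft_force: [-3.5, 0.6, 7.5]
opening: 0.474
grip_force: 31.3
```

Request:
apply_moves --motion '[[[0,0,0,0,0,0,0.55],[0,0,0,0,0,0,0.62],[0,0,0,0,0,0,0.62],[0,0,-0.3,0,0,0,0.62],[0,0,-0.8,0,0,0,0.62],[0,0,-1,0,0,0,0.62],[0,0,-1,0,0,0,0.62],[0,0,-1,0,0,0,0.62],[0,0,-1,0,0,0,0.62],[0,0,-1,0,0,0,0.62],[0,0,-0.5,0,0,0,0.62],[0,0,0,0,0,0,0.62]]]'

```text
clock: 20.7
eef_pos: [0.4952, -0.0052, 0.3212]
orientation: [180.0, 0.2, 171.5]
ft_force: [0.3, -0.2, -0.0]
opening: 0.618
grip_force: 0.0
```

```bash
python3 - <<'E'
from h import *
T=tool();s=snap('wrist','w7.png'); print(T[:3,3])
i=s['pixels']; h=cv2.cvtColor(i,cv2.COLOR_BGR2HSV)
m=((h[:,:,0]<12)&(h[:,:,1]>120)).astype(np.uint8)
a=i[100:240,200:360]; b=cv2.resize(a,None,fx=3,fy=3,interpolation=cv2.INTER_CUBIC)
t=cv2.imread('pics/top0.png'); t=env.snapshot('top')['pixels'][140:260,230:330]
side=env.snapshot('side')['pixels'][110:270,200:340]
H=420; f=lambda c:cv2.resize(c,(int(c.shape[1]*H/c.shape[0]),H),interpolation=cv2.INTER_CUBIC)
o=np.hstack([f(i[90:260,190:370]),f(side)]); print(o.shape); cv2.imwrite('pics/m7.png',o)
plan(.6405,-.028,.30,81.5)
E
```

```text
[ 0.49517162 -0.00521665  0.32124845]
(420, 811, 3)
rz 19.635 shift [-0.022  3.723  0.434]
```

View pics/m7.png

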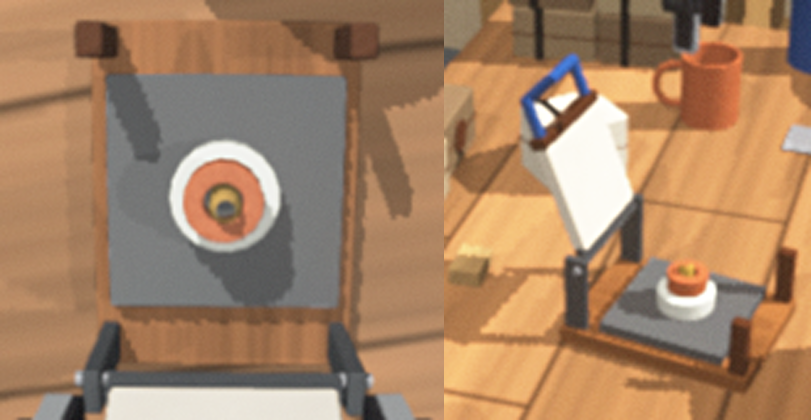

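Both collars sit home: the narrow one (225,202) is on top of the wide one, and the side crop shows them stacked on the bed. Now the cover.

Request:
apply_moves --motion '[[[0,0,0,0,0,0.982,0.5],[0,0,0,0,0,0.982,0.5],[0,0,0,0,0,0.982,0.5],[0,0,0,0,0,0.982,0.5],[0,0,0,0,0,0.982,0.5],[0,0,0,0,0,0.982,0.5],[0,0,0,0,0,0.982,0.5],[0,0,0,0,0,0.982,0.5],[0,0,0,0,0,0.982,0.5],[0,0,0,0,0,0.982,0.5],[0,0,0,0,0,0.982,0.5],[0,0,0,0,0,0.982,0.5],[0,0,0,0,0,0.982,0.5],[0,0,0,0,0,0.982,0.5],[0,0,0,0,0,0.982,0.5],[0,0,0,0,0,0.982,0.5],[0,0,0,0,0,0.982,0.5],[0,0,0,0,0,0.982,0.5],[0,0,0,0,0,0.982,0.5],[0,0,0,0,0,0.977,0.5]]]'

```text
clock: 23.35
eef_pos: [0.4932, -0.0051, 0.3169]
orientation: [-179.7, 0.0, 81.4]
ft_force: [0.4, -0.3, 0.5]
opening: 0.499
grip_force: 0.0
```

Request:
apply_moves --motion '[[[0,0.6,0,0,0,0,0.5],[0,0.9,0,0,0,0,0.5],[0,0.9,0,0,0,0,0.5],[0,0.8,0,0,0,0,0.5],[0,0.52,0.1,0,0,0,0.5],[0,0,0.2,0,0,0,0.5],[0,0,0,0,0,0,0.5]]]'

```text
clock: 24.22
eef_pos: [0.6397, -0.027, 0.3045]
orientation: [-179.7, 0.0, 81.5]
ft_force: [0.3, -1.1, 0.6]
opening: 0.499
grip_force: 0.0
```

```bash
python3 - <<'E'
from h import *
q=env.sense();print(q['eef_pos'],q['orientation'])
T=tool();s=env.snapshot('wrist'); i=s['pixels']; cv2.imwrite('pics/w8.png',i)
h=cv2.cvtColor(i,cv2.COLOR_BGR2HSV); m=((h[:,:,0]>100)&(h[:,:,0]<125)&(h[:,:,1]>140)&(h[:,:,2]>60)).astype(np.uint8)
n,l,st,c=cv2.connectedComponentsWithStats(m)
for k in range(1,n):
    if st[k,4]>100: print(st[k],c[k],[atz(s,u,v,.248,T).round(4) for u,v in [c[k]]])
    # per-column median of the bar
    if st[k,4]>500:
        for v in range(st[k,1],st[k,1]+st[k,3],12):
            u=np.where(l[v]==k)[0]; print(v,u.min(),u.max(),atz(s,(u.min()+u.max())/2,v,.248,T).round(4))
plan(.6405,-.028,.229,81.5)
E
```

```text
[ 0.63969148 -0.02700394  0.30446097] [-1.79687277e+02  2.06360059e-02  8.14993154e+01]
[ 259  140   33  158 2770] [280.19097473 221.02021661] [array([ 0.639 , -0.0232,  0.248 ])]
140 266 266 [0.6382 0.0294 0.248 ]
152 260 288 [0.6419 0.0213 0.248 ]
164 276 288 [0.6456 0.0132 0.248 ]
176 276 291 [0.6454 0.0056 0.248 ]
188 275 291 [ 0.644  -0.0019  0.248 ]
200 275 291 [ 0.6429 -0.0096  0.248 ]
212 275 291 [ 0.6417 -0.0174  0.248 ]
224 275 291 [ 0.6405 -0.0254  0.248 ]
236 275 290 [ 0.639  -0.0336  0.248 ]
248 275 290 [ 0.6377 -0.0421  0.248 ]
260 275 290 [ 0.6365 -0.0508  0.248 ]
272 261 290 [ 0.6304 -0.0591  0.248 ]
284 270 289 [ 0.6317 -0.0689  0.248 ]
296 278 286 [ 0.632 -0.079  0.248]
[497 174  63  47 676] [526.22928994 196.3387574 ] [array([ 0.8317, -0.0335,  0.248 ])]
174 497 497 [ 0.7998 -0.0123  0.248 ]
186 504 531 [ 0.8213 -0.0239  0.248 ]
198 513 559 [ 0.8436 -0.0364  0.248 ]
210 517 530 [ 0.8296 -0.0444  0.248 ]
rz 0.002 shift [-0.024  0.016  1.916]
```

Request:
apply_moves --motion '[[[-0.02,0.016,0.5,0,0,0,0.5],[0,0,0.7,0,0,0,0.5],[0,0,0.45,0,0,0,0.5],[0,0,0.22,0,0,0,0.5],[0,0,0,0,0,0,0.5],[0,0,0,0,0,0,0.5]]]' --newtons 70

```text
clock: 25.02
eef_pos: [0.6427, -0.0281, 0.2339]
orientation: [179.9, -0.0, 81.5]
ft_force: [-0.3, 0.1, -0.3]
opening: 0.503
grip_force: 0.0
```

Request:
apply_moves --motion '[[[0,0,0,0,0,0,0.35],[0,0,0,0,0,0,0.25],[0,0,0,0,0,0,0.18],[0,0,0,0,0,0,0.1],[0,0,0,0,0,0,0],[0,0,0,0,0,0,0],[0,0,0,0,0,0,0]]]'

```text
clock: 25.9
eef_pos: [0.6414, -0.028, 0.2331]
orientation: [-179.9, -0.0, 81.5]
ft_force: [-5.6, -0.3, 5.6]
opening: 0.108
grip_force: 68.4
```

```bash
python3 - <<'E'
from h import *
q=env.sense();print(q['eef_pos'],q['orientation'],q['ft_force'],q['opening'],q['grip_force'])
E
```

```text
[ 0.64143699 -0.027953    0.23309892] [-1.79937421e+02 -3.14837231e-04  8.14969878e+01] [-5.58238691 -0.32037544  5.57609816] 0.1078710740215188 68.36877107620239
```

```bash
python3 - <<'E'
import numpy as np
a=np.radians(np.r_[np.degrees(1.95),110.7,109,106.5,104,101.5,99,96.5,94,91.5,89,87,85.5,85, 84,82,79.5,77,74.5,72,69.5,67,65,63,61.5,60.5,60])
x=-170*np.cos(a)/40; z=170*np.sin(a)/40
for i,(p,q) in enumerate(zip(np.diff(x),-np.diff(z))): print(i,[0,round(p,3),round(q,3),0,0,0,0],end=', ')
E
```

```text
0 [0, np.float64(-0.071), np.float64(-0.028), 0, 0, 0, 0], 1 [0, np.float64(-0.119), np.float64(-0.043), 0, 0, 0, 0], 2 [0, np.float64(-0.177), np.float64(-0.057), 0, 0, 0, 0], 3 [0, np.float64(-0.179), np.float64(-0.049), 0, 0, 0, 0], 4 [0, np.float64(-0.181), np.float64(-0.041), 0, 0, 0, 0], 5 [0, np.float64(-0.182), np.float64(-0.033), 0, 0, 0, 0], 6 [0, np.float64(-0.184), np.float64(-0.025), 0, 0, 0, 0], 7 [0, np.float64(-0.185), np.float64(-0.017), 0, 0, 0, 0], 8 [0, np.float64(-0.185), np.float64(-0.009), 0, 0, 0, 0], 9 [0, np.float64(-0.185), np.float64(-0.001), 0, 0, 0, 0], 10 [0, np.float64(-0.148), np.float64(0.005), 0, 0, 0, 0], 11 [0, np.float64(-0.111), np.float64(0.007), 0, 0, 0, 0], 12 [0, np.float64(-0.037), np.float64(0.003), 0, 0, 0, 0], 13 [0, np.float64(-0.074), np.float64(0.007), 0, 0, 0, 0], 14 [0, np.float64(-0.147), np.float64(0.018), 0, 0, 0, 0], 15 [0, np.float64(-0.183), np.float64(0.03), 0, 0, 0, 0], 16 [0, np.float64(-0.182), np.float64(0.038), 0, 0, 0, 0], 17 [0, np.float64(-0.18), np.float64(0.046), 0, 0, 0, 0], 18 [0, np.float64(-0.178), np.float64(0.053), 0, 0, 0, 0], 19 [0, np.float64(-0.175), np.float64(0.061), 0, 0, 0, 0], 20 [0, np.float64(-0.172), np.float64(0.069), 0, 0, 0, 0], 21 [0, np.float64(-0.136), np.float64(0.06), 0, 0, 0, 0], 22 [0, np.float64(-0.133), np.float64(0.065), 0, 0, 0, 0], 23 [0, np.float64(-0.098), np.float64(0.052), 0, 0, 0, 0], 24 [0, np.float64(-0.065), np.float64(0.036), 0, 0, 0, 0], 25 [0, np.float64(-0.032), np.float64(0.018), 0, 0, 0, 0],
```

Request:
apply_moves --motion '[[[0,-0.071,-0.028,0,0,0,0],[0,-0.119,-0.043,0,0,0,0],[0,-0.177,-0.057,0,0,0,0],[0,-0.179,-0.049,0,0,0,0],[0,-0.181,-0.041,0,0,0,0],[0,-0.182,-0.033,0,0,0,0],[0,-0.184,-0.025,0,0,0,0],[0,-0.185,-0.017,0,0,0,0],[0,-0.185,-0.009,0,0,0,0],[0,-0.185,-0.001,0,0,0,0],[0,-0.148,0.005,0,0,0,0],[0,-0.111,0.007,0,0,0,0],[0,-0.037,0.003,0,0,0,0],[0,0,0,0,0,0,0]]]'

```text
clock: 27.65
eef_pos: [0.5652, -0.0161, 0.2455]
orientation: [179.9, -0.1, 81.5]
ft_force: [2.0, 2.4, 7.4]
opening: 0.105
grip_force: 73.0
```

Request:
apply_moves --motion '[[[0,-0.074,0.007,0,0,0,0],[0,-0.147,0.018,0,0,0,0],[0,-0.183,0.03,0,0,0,0],[0,-0.182,0.038,0,0,0,0],[0,-0.18,0.046,0,0,0,0],[0,-0.178,0.053,0,0,0,0],[0,-0.175,0.061,0,0,0,0],[0,-0.172,0.069,0,0,0,0],[0,-0.136,0.06,0,0,0,0],[0,-0.133,0.065,0,0,0,0],[0,-0.098,0.052,0,0,0,0],[0,-0.065,0.036,0,0,0,0],[0,-0.032,0.018,0,0,0,0],[0,0,0,0,0,0,0],[0,0,0,0,0,0,0]]]'

```text
clock: 29.52
eef_pos: [0.4944, -0.0055, 0.2216]
orientation: [-179.8, -0.1, 81.5]
ft_force: [-0.8, 4.9, 5.6]
opening: 0.109
grip_force: 75.2
```

```bash
python3 - <<'E'
from h import *
for k in range(3):
    q=env.sense();print(q['eef_pos'],q['ft_force'],q['opening'],q['grip_force']); s=env.snapshot('side'); t=env.snapshot('top')
cv2.imwrite('pics/s9.png',s['pixels']);cv2.imwrite('pics/t9.png',t['pixels'])
# expected bar ends at 60 deg, and visible blue pixels around them
o=np.array([.4944,-.005,0]); y=np.radians(-8.55); X=np.array([np.cos(y),np.sin(y),0]);Y=np.array([-np.sin(y),np.cos(y),0])
for n,c in(('side',s),('top',t)):
    h=cv2.cvtColor(c['pixels'],cv2.COLOR_BGR2HSV); m=((h[:,:,0]>100)&(h[:,:,0]<125)&(h[:,:,1]>140)&(h[:,:,2]>60)).astype(np.uint8)
    k,l,st,ce=cv2.connectedComponentsWithStats(m); print(n,[(st[j].tolist(),ce[j].round(1).tolist()) for j in range(1,k) if st[j,4]>8 and st[j,4]<400])
    for a in(55,60,65):
        b=o+X*(.085-.17*np.cos(np.radians(a)))+np.array([0,0,.09+.17*np.sin(np.radians(a))]); print(a,np.round([proj(c,b+w*Y) for w in(-.048,.048)],1).tolist())
E
```

```text
[ 0.49438517 -0.00547282  0.22157292] [-0.75721539  4.91430288  5.5593586 ] 0.10899888879360137 75.24668097496033
[ 0.49438605 -0.00545791  0.22158615] [-0.14077626  5.06860618  3.77045656] 0.11004865797755843 75.24673819541931
[ 0.49436831 -0.00544053  0.22155074] [0.40837448 5.72548391 4.79400518] 0.10722266663189972 75.24734258651733
side [([333, 130, 9, 7, 23], [336.5, 133.3]), ([286, 156, 9, 11, 41], [290.1, 161.2]), ([119, 205, 8, 4, 14], [122.8, 206.4])]
55 [[306.7, 151.7], [292.3, 168.9]]
60 [[302.2, 147.8], [287.5, 164.9]]
65 [[297.4, 144.3], [282.4, 161.2]]
top [([158, 137, 23, 21, 366], [169.2, 146.8])]
55 [[298.7, 227.1], [257.6, 220.0]]
60 [[299.8, 221.7], [258.3, 214.6]]
65 [[301.0, 215.9], [259.2, 208.8]]
```

```bash
python3 -c "
from h import *
print(env.finish_job())"
```

```text
the job is handed in; nothing more can be done
None
```

I threaded both collars home on the post, the wide white one first and the narrow terracotta one on top. I handed the job in at about 30 s with the gripper holding the cover at 60°, worked out from the arm's position to within about half a degree.

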